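Swap a charged cell into the laser bench's battery bay

TASK

Take the green cell out of the sloping dock and fit it in the white battery bay: push its flat end in under the hood against the spring contact with the nub end still raised, then tip the nub end down so that the cell lies fully home, held by the spring against the far wall. When it is home, flip the red keeper leaf fully down over it and let go. Leave the orange cell in its trough and do not disturb the other things on the bench.

Things in the scene. Friction and masses are not known exactly. Their poses are not given: they have to be found in the camera images.
- cell_green: the cell to fit: green cylinder with a black band, 36 mm diameter, 120 mm long including a steel nub (14 mm diameter, 4 mm long) at its +x end; the other end is flat. About 0.25 kg. Origin at mid-length on the axis, x along the axis towards the nub. Starts in one of the dock's troughs, sloping 30 degrees, nub end up; the other cell's flank is 72 mm from its axis
- green_nub (a point): tip of the green cell's nub, on its axis, 60 mm from its origin
- green_flat (a point): centre of the green cell's flat end, 60 mm from its origin
- cell_orange: an orange cell of the same size and frame in the other trough of the dock; stays there
- dock: fixed dock: dark base 150 x 170 x 10 mm, two grey sloping troughs with axes at y = -45 and +45 mm. Origin: centre of underside. A cell lies in each at 30 degrees, flat end low at the dock's -x, its middle 85 mm up, on two vee supports below its axis and a low end stop (to 7 mm above its axis). The flanks are free from 33 mm below to 39 mm above its middle along the slope; lift it square to its axis
- bay: fixed white battery bay, base x -123 to +87 mm, 90 mm wide, 12 mm thick. Origin on the underside, x from the spring end to the keeper end. Seated cell: axis along x, 60 mm up, middle at x = 0. Vee supports 18 mm long at x = -44 and +46 mm, open down to the base between. The cell cannot be lowered level: its flat end goes in under the hood while its nub end passes over the wall
- bay_plus (a point): where the nub tip touches the wall when seated: bay x = 60 mm, 60 mm up. The wall spans x = 60 to 78 mm, 60 mm wide, 78 mm high, and carries the keeper's hinge
- bay_minus (a point): where the centre of the flat end lies when seated: bay x = -60 mm, 60 mm up. The hood here covers x = -122 to -49 mm: roof underside 92 mm and top 96 mm up, cheeks 54 mm apart inside, 66 mm outside; the spring's housing face is at x = -78 mm
- spring (a joint): travel of the sprung brass contact (dome of 10 mm radius on the seated axis, tip at bay x = -50 mm when free): 0 free, 0.010 cell seated, 0.020 m fully pressed towards the bay's -x. 3 N at 0, rising 0.5 N per mm. About 0.014 gives room to tip the nub past the wall; on release the spring pushes the cell against the wall
- keeper (a joint): angle of the red keeper leaf (66 x 40 x 4 mm): 0 = down, level over the seated cell and 1.5 mm above it, pointing to the bay's -x; 1.57 upright; starts leaning back at 2.0 to 2.45 (limit 2.6). Hinge along the bay's y at x = 72 mm, 85 mm up; stiff (0.035 N m), it stays where left: push its free edge over from behind (towards -x), then down
- keeper_edge (a point): middle of the leaf's free edge, 67 mm from the hinge axis and 3.5 mm below it when the leaf is down
- mount: bystander: red optics mount, 50 x 60 mm, 58 mm high
- lens_case: bystander: black case 70 x 110 x 35 mm
- driver: bystander: screwdriver 170 mm long
- mouse: bystander: black computer mouse 105 x 62 mm, 30 mm high
- duster: bystander: white bottle 54 mm diameter, 110 mm high
- post: bystander: steel post on a square foot, 83 mm high
Not all that is in view belongs to the job. Several things have the shape of the dock; the one meant has the colours described above.

How it is judged:
On the way, in this order (a step that is already met when the one before it is completed fails the run):
1. the green cell is lifted clear of the dock (distance between cell_green and dock above 0.16 m), for 0.1 s.
2. the flat end presses the spring contact in under the hood by at least 3 mm while the nub end is still raised (the cell more than 10 degrees off level) (value of joint spring above 0.003 m and distance between green_flat and bay_minus below 0.03 m and angle between cell_green's own x axis and vertical below 1.39 rad), for 0.05 s.
3. the cell lies fully home in the bay, within 5 mm at both ends, with the keeper not yet down (more than 0.5 rad) (distance between green_nub and bay_plus below 0.005 m and distance between green_flat and bay_minus below 0.005 m and value of joint spring above 0.006 m and value of joint keeper above 0.5 rad), for 0.2 s.
At the end, for the whole second after the job is handed in: The green cell rests in the bay, nub tip and flat end each within 5 mm of their seated points, the spring contact pressed by more than 6 mm, the keeper leaf down within 0.12 rad, all at rest; the orange cell is within 15 mm of where it lay in its trough (distance between green_nub and bay_plus below 0.005 m and distance between green_flat and bay_minus below 0.005 m and value of joint spring above 0.006 m and value of joint keeper below 0.12 rad and linear speed of cell_green below 0.02 m/s and distance of cell_orange from where it was at the start of the episode below 0.015 m); the robot touches nothing.
It fails at once if the orange cell is moved more than 15 mm (distance of cell_orange from where it was at the start of the episode above 0.015 m).
It fails at once if another thing on the bench (mount, case, screwdriver, mouse, bottle, post) is moved more than 30 mm (distance of any of mount, lens_case, driver, mouse, duster, post from where it was at the start of the episode above 0.03 m).
It also fails if it takes over 61 s, if anything falls off the work surface, if the arm or the gripper's body presses on something with over 40 N, if the wrist force passes 120 N, or if a joint passes its speed limit or range.

ROBOT

A 6-joint arm with a two-finger parallel gripper is mounted at the origin on the work surface. World frame = base frame: x ahead of the robot, y to its left, z up, the work surface at z = 0. Lengths are in m, angles in rad, forces in N, time in s.
With the tool pointing down it reaches from about 0.375 to 0.975 m from the base axis. Payload 3.8 kg.
Tool frame: the origin (TCP) lies on the mounting face of the last link; the fingertips stand 173 mm ahead of it and the grasp point (between the pads) lies 155 mm ahead of it; z points along the fingers, y is the direction in which the jaws open and shut (so a half turn about z gives the same grasp; the last joint's range is limited). The gripper opens to 85 mm and grips with 20 to 120 N. Pads are 22 mm wide; open, the fingers measure 114 mm over their backs; the gripper's body (76 mm by 85 mm) begins 54 mm behind the grasp point. The pads swing forward as they close: fully open they stand 13 mm farther back than shut.
Start: joints at [1.269, 0.264, 1.604, -0, 1.274, -0.037], TCP at [0.177, 0.651, 0.405] pointing down, gripper open.
Joint ranges: [-2.63, 2.63], [-0.94, 2.18], [0.31, 2.57], [-1.31, 4.45], [0, 2.66], [-2.55, 2.55]. Speed limits (rad/s): [2.57, 2.57, 3.14, 3.14, 3.14, 3.14].

INTERFACE

Orientations are given as a rotation vector (axis times angle).
In Python, from workcell import bot gives the robot as it stands.
- The arm moves only by the shell command python3 -m jog 'ROWS' [FORCE]. ROWS is JSON, a list that holds one entry, the list of rows, each a list of 7 numbers: the closure, from 0 (fully open) to 1 (shut), then the shift along the tool's x, y, z in cm, then the turn, a rotation vector about the tool's x, y, z in rad. A call has 1 to 12 rows; each row is the pose to reach, as a shift and turn from the pose commanded when the call began, along the tool's axes at that moment; what a row does not reach only later rows make up. A row lasts 1/8 s, in which the tool goes at most 62.5 mm and 10.7 degrees, less where a joint would pass 70% of its speed; a pose out of reach is approached as far as the arm can. A call with a gripper value outside its range is refused whole. The fingers move at their own pace and stop on an object; FORCE is the grip in N (left out, the last holds). Time passes only in rows, so rows that repeat a pose let the fingers close. It gives the time, the measured TCP pose, the force and the opening at its end, in the units of the state.
- bot.read_state(): the state, without advancing time (a new reading comes with each control period).
- bot.read_camera(name): name is "scene" or "top"; returns the picture (400x640x3 uint8, red, green, blue); there is no depth.
- bot.camera_model(name): a dict with "intrinsics" (3x3 intrinsics, pixels), "k1" (the pictures are not rectified: a ray, as slopes to the right and down, at radius r is drawn at 1 + k1 r^2 times it, then the intrinsics apply), "rvec" (rotation vector, rad) and "tvec" (3), from world to camera coordinates, as OpenCV has them. Camera axes: x right, y down, z forward; pixel columns grow to the right and rows downward; lengths in m; the calibration is good to about 2 mm. A picture is of the moment at which its call begins. camera_model takes no time and is no camera call.
- bot.finish_job(): hands the job in, once; it reports no verdict.
The state is a dict: "time": time; "q": joint angles; "joint_vel": joint speeds; "joint_torque": joint torques, N m; "tool_pos": TCP position; "tcp_rot": TCP orientation; "wrist_force": force on the tool from outside, world axes, zero at the start; "torque": the same for the moment, N m; "width": opening from 0.0 (shut) to 1.0 (fully open).
Only numpy, scipy, OpenCV 4.12 (cv2) and the standard library are available. Lean on these libraries where they do the work, as an engineer would, in place of code of your own. Each camera call takes 0.05 s, during which the arm holds its last target.

## Working session

There is one attempt and no reset: what is moved stays moved. The work goes in short steps, Python scripts to look and compute and a shell command to move; the robot and the scene stay as the last step left them, time stands still between calls to the robot, and variables do not carry over. Pictures are saved under pics/ and viewed, and the job is handed in when it is done.

```bash
ls; mkdir -p pics; python3 - <<'E'
from workcell import bot
import cv2
for n in ("scene","top"):
    im=bot.read_camera(n); cv2.imwrite(f"pics/{n}0.png",im[:,:,::-1])
    print(n,bot.camera_model(n))
s=bot.read_state();print(s)
E
```

```text
pics
scene {'intrinsics': array([[451.54009689,   0.        , 322.69539725],
       [  0.        , 451.54009689, 196.50387799],
       [  0.        ,   0.        ,   1.        ]]), 'k1': -0.09616017302974808, 'rvec': array([ 1.16440497,  2.17076189, -1.12119317]), 'tvec': array([ 0.35053336, -0.15792575,  1.73739702])}
top {'intrinsics': array([[477.988756  ,   0.        , 311.42241259],
       [  0.        , 477.988756  , 203.05702369],
       [  0.        ,   0.        ,   1.        ]]), 'k1': 0.024406439967432414, 'rvec': array([ 2.13923703, -2.07702079,  0.21121733]), 'tvec': array([-0.09528917,  0.51556293,  1.48443966])}
{'time': 0.1, 'q': array([ 1.26909541e+00,  2.64703708e-01,  1.60528618e+00, -4.38616702e-05,
        1.27374032e+00, -3.69021680e-02]), 'joint_vel': array([ 7.02438930e-04, -7.72133358e-04, -3.09924045e-03,  5.47416194e-04,
       -3.02396820e-05,  4.55019931e-04]), 'joint_torque': array([-2.06367558e-04, -5.16717911e+01, -3.68587518e+01, -1.33680073e-04,
        6.46358239e-03, -2.19690911e-06]), 'tool_pos': array([0.17657025, 0.65115641, 0.40344239]), 'tcp_rot': array([-0.41466837, -3.11378232,  0.00332041]), 'wrist_force': array([-0.29236603, -0.49269636,  0.39955207]), 'torque': array([ 0.01287678, -0.0207527 , -0.03777845]), 'width': 1.0006362319289133}
```

View pics/scene0.png

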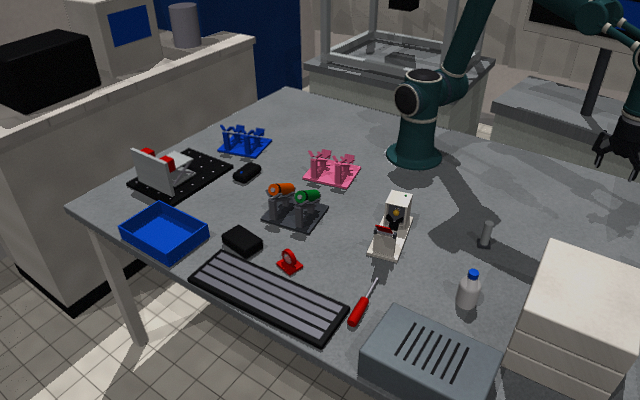

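View pics/top0.png

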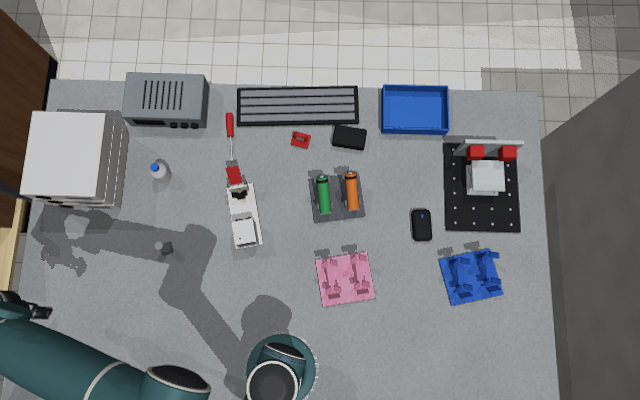

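The shapes that could be the dock in the top picture are the dark base with grey troughs at (338,195), the pink one at (345,278) and the blue one at (470,275). The dark one fits: it has the described colours and holds the green and orange cells. The bay is at (243,215), with the red keeper at (235,177). I'll confirm both in enlarged crops.

```bash
cat > h.py <<'E'
import numpy as np, cv2
from workcell import bot
from scipy.spatial.transform import Rotation as R
from scipy.optimize import least_squares
C={n:bot.camera_model(n) for n in("scene","top")}
def proj(n,P):
    c=C[n]; P=np.atleast_2d(np.asarray(P,float))
    return cv2.projectPoints(P,c['rvec'],c['tvec'],c['intrinsics'],np.array([c['k1'],0,0,0,0]))[0][:,0]
def ray(n,uv):
    c=C[n]; p=cv2.undistortPoints(np.array([[uv]],float),c['intrinsics'],np.array([c['k1'],0,0,0,0]))[0,0]
    Rm=cv2.Rodrigues(c['rvec'])[0]; return -Rm.T@c['tvec'], Rm.T@np.r_[p,1]
def onz(n,uv,z):
    o,d=ray(n,uv); return o+d*(z-o[2])/d[2]
def crop(src,x0,y0,x1,y1,f,out):
    im=cv2.imread(src)[y0:y1,x0:x1]; cv2.imwrite(out,cv2.resize(im,None,fx=f,fy=f,interpolation=cv2.INTER_CUBIC))
E
python3 - <<'E'
from h import *
crop('pics/top0.png',290,150,390,230,8,'pics/t_dock.png')
crop('pics/top0.png',205,155,285,255,6,'pics/t_bay.png')
crop('pics/scene0.png',250,170,340,240,8,'pics/s_dock.png')
crop('pics/scene0.png',350,180,430,270,6,'pics/s_bay.png')
print(onz('top',(338,195),0),onz('top',(243,215),0),-R.from_rotvec(C['top']['rvec']).inv().apply(C['top']['tvec']),-R.from_rotvec(C['scene']['rvec']).inv().apply(C['scene']['tvec']))
E
```

```text
[ 0.55950861 -0.16740838  0.        ] [4.82403171e-01 1.46099132e-01 2.22044605e-16] [ 0.20121259 -0.09703498  1.55837864] [1.44829222 0.54434897 0.87891776]
```

View pics/t_dock.png

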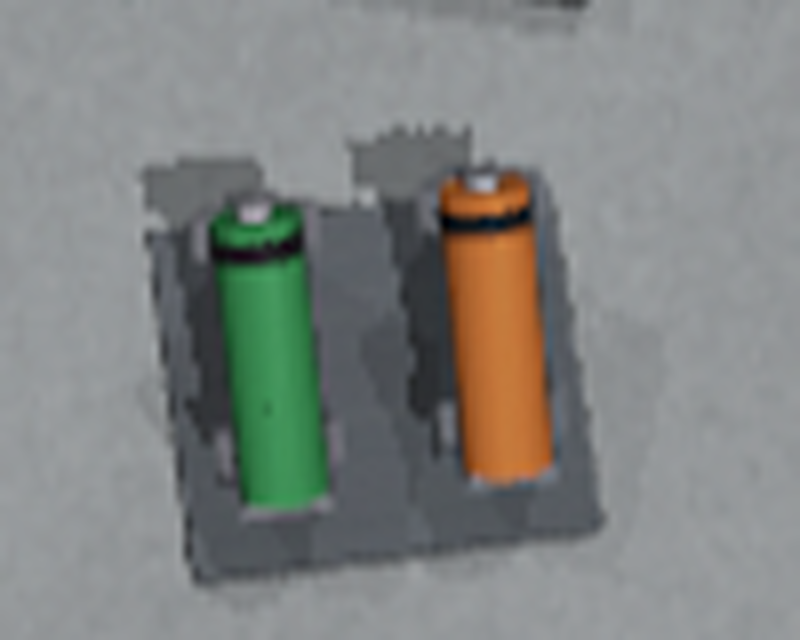

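View pics/t_bay.png

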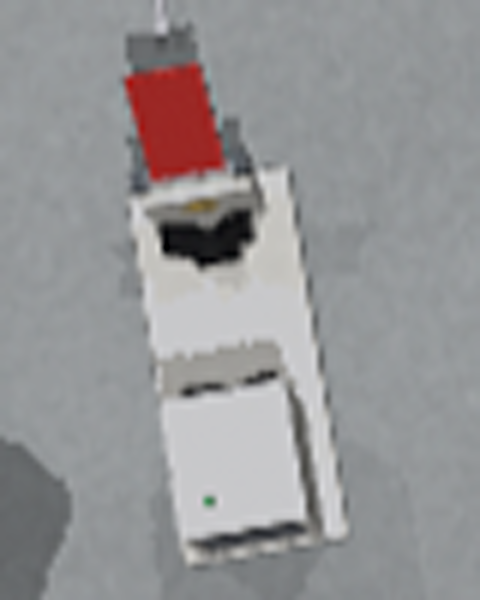

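View pics/s_dock.png

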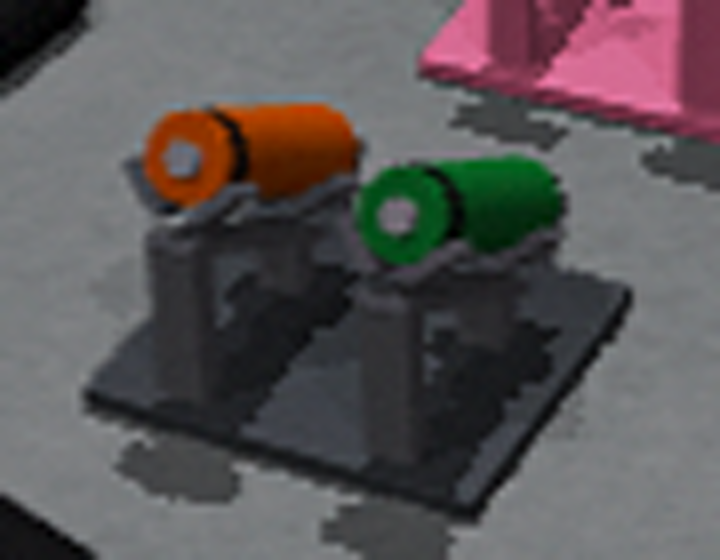

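View pics/s_bay.png

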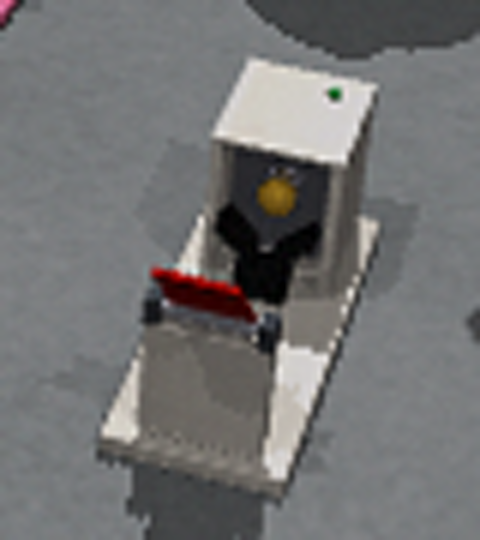

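```bash
cat > fit.py <<'E'
from h import *
T=lambda f,o:(lambda x,y:(x/f+o[0],y/f+o[1]))
td,sd=T(8,(290,150)),T(8,(250,170)); tb,sb=T(6,(205,155)),T(6,(350,180))
m=1e-3
def pose(p,P):
    P=np.array(P)*m; c,s=np.cos(p[2]),np.sin(p[2])
    return np.c_[p[0]+c*P[:,0]-s*P[:,1],p[1]+s*P[:,0]+c*P[:,1],P[:,2]]
D=[('top',td(255,212),'g'),('top',td(483,182),'o'),('scene',sd(398,215),'g'),('scene',sd(183,160),'o'),
 ('top',td(195,582),(-75,85,0)),('top',td(603,525),(-75,-85,0)),('top',td(150,232),(75,85,10)),
 ('scene',sd(475,520),(75,85,0)),('scene',sd(88,400),(75,-85,0)),('scene',sd(628,288),(-75,85,10))]
def res(p):
    r=[]
    for n,uv,P in D:
        if P=='g':P=(p[3]*1000+52,45,115)
        if P=='o':P=(p[3]*1000+52,-45,115)
        r.append((proj(n,pose(p,[P]))[0]-uv))
    return np.array(r)
s=least_squares(lambda p:res(p).ravel(),[.56,-.167,0,0],loss='soft_l1')
print('dock',s.x,'\n',res(s.x).round(1)); dock=s.x
B=[('top',tb(293,167),(87,-45,12)),('top',tb(347,535),(-123,-45,0)),('top',tb(188,565),(-123,45,0)),
('top',tb(160,393),(-49,33,96)),('top',tb(283,375),(-49,-33,96)),('top',tb(307,523),(-122,-33,96)),('top',tb(187,545),(-122,33,96)),
('scene',sb(250,60),(-122,-33,96)),('scene',sb(377,87),(-122,33,96)),('scene',sb(350,163),(-49,33,96)),('scene',sb(212,138),(-49,-33,96)),
('scene',sb(283,497),(87,45,0)),('scene',sb(97,460),(87,-45,0)),('scene',sb(378,222),(-123,45,12)),('scene',sb(278,197),(-50,0,60))]
def rb(p,d=(0,0)): return np.array([proj(n,pose(p,[P]))[0]-uv for n,uv,P in B])
s=least_squares(lambda p:rb(p).ravel(),[.48,.146,0],loss='soft_l1')
print('bay',s.x,'\n',rb(s.x).round(1)); bay=s.x
for a in (2.0,2.1,2.2,2.3,2.4):
    K=[(72+67*np.cos(np.pi-a)*1 if 0 else 72-67*np.cos(a)-3.5*np.sin(a)*-1*-1,y,85+67*np.sin(a)-3.5*np.cos(a)) for y in (-20,20)]
    print(a,((proj('top',pose(bay,K))-[205,155])*6).round(),((proj('scene',pose(bay,K))-[350,180])*6).round())
np.save('fit.npy',np.r_[dock,bay])
E
python3 fit.py
```

```text
dock [ 0.5498943  -0.16194305  0.16922359 -0.00267942] 
 [[-0.5 -0. ]
 [-0.5 -0.2]
 [-0.3 -0.7]
 [-0.4 -0.8]
 [-0.1  0.5]
 [-0.3  0.5]
 [-0.8 -0.1]
 [-0.6  0.1]
 [-1.2  0.8]
 [ 0.1 -0.8]]
bay [0.49701747 0.14591832 0.21818704] 
 [[-1.8 -0.5]
 [ 0.   0.2]
 [-0.7  0.4]
 [-0.8  1.5]
 [-0.3  0.5]
 [-0.5 -1.2]
 [-1.7 -0.8]
 [-0.6 -0.7]
 [-0.5 -0.8]
 [-1.2  0. ]
 [-0.3 -0.6]
 [-0.2  0.1]
 [-0.1 -1.6]
 [ 0.1 -0.7]
 [-1.4  1.5]]
2.0 [[197.  89.]
 [119. 103.]] [[163. 230.]
 [253. 250.]]
2.1 [[196.  79.]
 [118.  93.]] [[159. 243.]
 [249. 263.]]
2.2 [[195.  70.]
 [118.  84.]] [[155. 257.]
 [245. 277.]]
2.3 [[195.  63.]
 [118.  77.]] [[151. 271.]
 [241. 292.]]
2.4 [[195.  56.]
 [118.  70.]] [[147. 286.]
 [237. 307.]]
```

```bash
sed -i 's/^T=.*/T=lambda f,o:(lambda x,y:((x+.5)\/f-.5+o[0],(y+.5)\/f-.5+o[1]))/' fit.py; cat >> fit.py <<'E'
def box(x0,x1,y0,y1,z0,z1):
    return [[(x,y,z) for x,y in((x0,y0),(x1,y0),(x1,y1),(x0,y1),(x0,y0))] for z in(z0,z1)]
t=np.arange(0,6.3,.3)
def ring(s,r,y0):
    c=np.array([dock[3]*1000,y0,85])+s*np.array([.866,0,.5])
    return [c+r*np.cos(a)*np.array([0,1,0])+r*np.sin(a)*np.array([-.5,0,.866]) for a in t]
for n,o in (('top','t'),('scene','s')):
    im=cv2.imread(f'pics/{n}0.png'); f=6
    for nm,p,L,(x0,y0,x1,y1) in (('dock',dock,box(-75,75,-85,85,0,10)+[ring(-60,18,45),ring(56,18,45),ring(60,7,45),ring(56,18,-45)],(290,150,390,240) if n=='top' else (250,170,340,245)),
      ('bay',bay,box(-123,87,-45,45,0,12)+box(-122,-49,-33,33,92,96)+box(60,78,-30,30,12,78),(205,150,285,250) if n=='top' else (350,180,430,270))):
        c=cv2.resize(im[y0:y1,x0:x1],None,fx=f,fy=f,interpolation=cv2.INTER_CUBIC)
        for l in L:
            q=((proj(n,pose(p,l))-[x0,y0]+.5)*f-.5)
            cv2.polylines(c,[np.round(q).astype(int)],False,(255,0,255),1)
        cv2.imwrite(f'pics/ov_{nm}_{o}.png',c)
a=cv2.imread
for nm in('dock','bay'):
    A,Bm=a(f'pics/ov_{nm}_t.png'),a(f'pics/ov_{nm}_s.png'); h=max(A.shape[0],Bm.shape[0])
    P=[cv2.copyMakeBorder(i,0,h-i.shape[0],0,0,cv2.BORDER_CONSTANT) for i in(A,Bm)]
    o=np.hstack(P); k=min(1,800/o.shape[1],600/o.shape[0]); cv2.imwrite(f'pics/ov_{nm}.png',cv2.resize(o,None,fx=k,fy=k,interpolation=cv2.INTER_AREA))
E
python3 fit.py
```

```text
dock [ 0.55079776 -0.16172285  0.16673891 -0.00251359] 
 [[-0.1  0. ]
 [-0.1 -0.1]
 [-0.1 -0. ]
 [-0.1 -0.2]
 [ 0.2  0.6]
 [ 0.1  0.8]
 [-0.4  0. ]
 [-0.3  0.7]
 [-1.   1.3]
 [ 0.5 -0.2]]
bay [0.49769045 0.14551172 0.21536107] 
 [[-1.2 -0.2]
 [ 0.5  0.5]
 [-0.2  0.6]
 [-0.3  1.7]
 [ 0.2  0.8]
 [-0.  -0.9]
 [-1.3 -0.6]
 [-0.2 -0.2]
 [-0.2 -0.3]
 [-1.   0.6]
 [-0.  -0.1]
 [-0.1  0.6]
 [-0.  -1.1]
 [ 0.4 -0.2]
 [-1.1  2. ]]
2.0 [[198.  88.]
 [121. 102.]] [[161. 230.]
 [250. 250.]]
2.1 [[197.  78.]
 [120.  92.]] [[157. 243.]
 [246. 264.]]
2.2 [[197.  69.]
 [119.  83.]] [[153. 257.]
 [242. 278.]]
2.3 [[196.  61.]
 [119.  75.]] [[149. 271.]
 [238. 292.]]
2.4 [[196.  55.]
 [119.  68.]] [[145. 286.]
 [235. 307.]]
```

View pics/ov_dock.png

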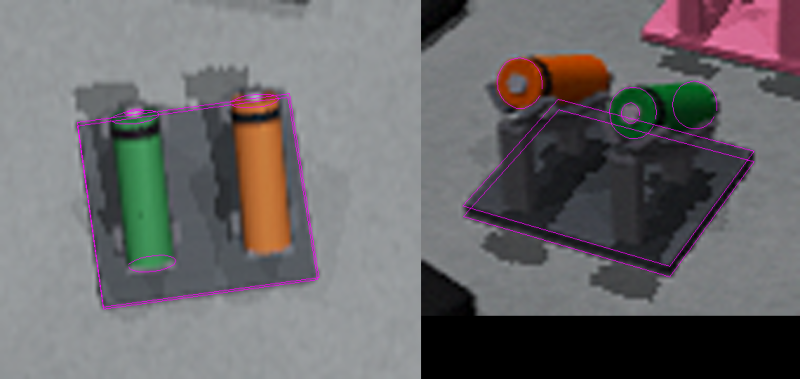

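View pics/ov_bay.png

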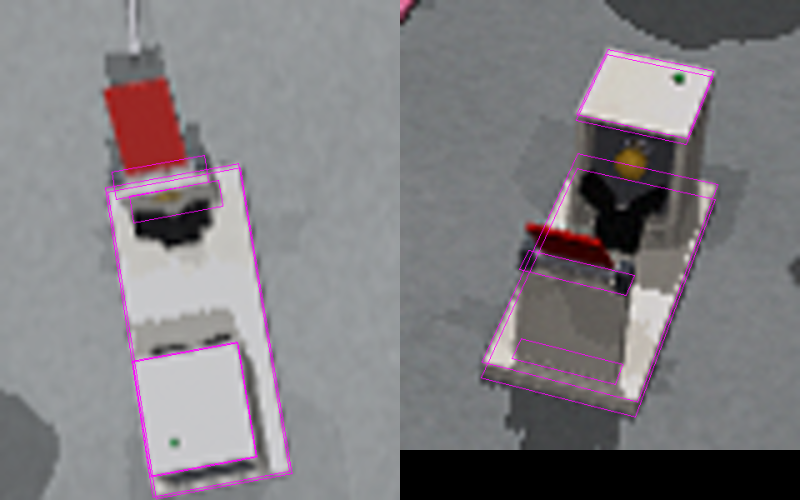

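The overlays fit to about 1 px. The dark dock holds the green cell (top ≈(321,193)) nub up, with the orange cell beside it at (352,190), and the keeper leans at about 2.3 rad. Next I'll work out the pre-grasp moves.

```bash
cat >> h.py <<'E'
try:
    F=np.load('fit.npy'); dock,bay=F[:4],F[4:]
except Exception: pass
def frame(p,P):
    c,s=np.cos(p[2]),np.sin(p[2]); P=np.asarray(P,float)
    return np.array([p[0]+c*P[0]-s*P[1],p[1]+s*P[0]+c*P[1],P[2]])
def tool(psi,th):  # jaws along frame y, tool z leaning: cell nub raised by th
    z=np.array([np.sin(th)*np.cos(psi),np.sin(th)*np.sin(psi),-np.cos(th)]); y=np.array([-np.sin(psi),np.cos(psi),0])
    return R.from_matrix(np.c_[np.cross(y,z),y,z])
def go(g,Rt,off=0,ahead=.155):
    """row numbers to bring the grasp point (off m behind along tool z) to g"""
    s=bot.read_state(); Rn=R.from_rotvec(s['tcp_rot']); t=g-Rt.apply([0,0,ahead+off])
    d=Rn.inv().apply(t-s['tool_pos'])*100; w=(Rn.inv()*Rt).as_rotvec()
    print('t',round(s['time'],2),'tcp->',t.round(4),'row',d.round(2),w.round(3),'|w|',np.linalg.norm(w).round(2))
    return t
def gp(ahead=.155):
    s=bot.read_state(); Rn=R.from_rotvec(s['tcp_rot']); return np.array(s['tool_pos'])+Rn.apply([0,0,ahead]),Rn,s
E
python3 - <<'E'
from h import *
s=bot.read_state(); Rn=R.from_rotvec(s['tcp_rot'])
via=np.array([.5,.22,.40]); print('via',Rn.inv().apply(via-s['tool_pos'])*100)
th=np.pi/6; sg=.015
g=frame(dock,[dock[3]+sg*np.cos(th),.045,.085+sg*np.sin(th)]); print(g)
go(g,tool(dock[2],th),.11); go(g,tool(dock[2],0),.11)
E
```

```text
via [-42.49926528 -33.14794809   0.41352689]
[ 0.55366072 -0.11560814  0.0925    ]
t 0.1 tcp-> [ 0.423  -0.1376  0.322 ] row [-44.43 -69.66   8.29] [-0.115 -0.516 -0.421] |w| 0.68
t 0.1 tcp-> [ 0.5537 -0.1156  0.3575] row [-56.46 -64.13   4.73] [-0.002 -0.    -0.432] |w| 0.43
```

```bash
python3 -m jog '[[[0,-42,-33,0,0,0,-0.1],[0,-42,-33,0,0,0,-0.2],[0,-42,-33,0,0,0,-0.3],[0,-42,-33,0,0,0,-0.4],[0,-42,-33,0,0,0,-0.43],[0,-42,-33,0,0,0,-0.43],[0,-42,-33,0,0,0,-0.43],[0,-42,-33,0,0,0,-0.43],[0,-42,-33,0,0,0,-0.43],[0,-42,-33,0,0,0,-0.43]]]' 60
python3 - <<'E'
from h import *
th=np.pi/6; sg=.015
g=frame(dock,[dock[3]+sg*np.cos(th),.045,.085+sg*np.sin(th)])
go(g,tool(dock[2],th),.11)
E
```

```text
time: 1.35
tool_pos: [0.4967, 0.221, 0.4042]
tcp_rot: [0.253, -3.131, 0.001]
wrist_force: [0.3, 0.0, 0.6]
width: 0.998
t 1.35 tcp-> [ 0.423  -0.1376  0.322 ] row [ 13.02 -34.21   8.25] [-0.002 -0.524 -0.005] |w| 0.52
```

```bash
python3 -m jog '[[[0.25,13,-34.2,8.2,0,-0.524,0],[0.25,13,-34.2,8.2,0,-0.524,0],[0.25,13,-34.2,8.2,0,-0.524,0],[0.25,13,-34.2,8.2,0,-0.524,0],[0.25,13,-34.2,8.2,0,-0.524,0],[0.25,13,-34.2,8.2,0,-0.524,0],[0.25,13,-34.2,8.2,0,-0.524,0],[0.25,13,-34.2,8.2,0,-0.524,0],[0.25,13,-34.2,8.2,0,-0.524,0],[0.25,13,-34.2,8.2,0,-0.524,0]]]' 60
python3 - <<'E'
from h import *
th=np.pi/6; sg=.015
g=frame(dock,[dock[3]+sg*np.cos(th),.045,.085+sg*np.sin(th)])
go(g,tool(dock[2],th),.0)
for n in("scene","top"):
    cv2.imwrite(f"pics/{n}1.png",bot.read_camera(n)[:,:,::-1])
crop('pics/scene1.png',200,60,360,240,3,'pics/a.png');crop('pics/top1.png',270,130,400,260,4,'pics/b.png')
A,B=cv2.imread('pics/a.png'),cv2.imread('pics/b.png'); B=cv2.resize(B,(300,300)); A=cv2.resize(A,(480,540)); 
o=np.zeros((540,800,3),np.uint8); o[:,:480]=A; o[:300,480:780]=B; cv2.imwrite('pics/c1.png',o)
E
```

```text
time: 2.6
tool_pos: [0.4242, -0.1339, 0.323]
tcp_rot: [-0.222, 2.609, 0.059]
wrist_force: [0.3, 0.3, 0.2]
width: 0.752
t 2.6 tcp-> [ 0.4772 -0.1285  0.2267] row [ 0.21 -0.36 10.99] [0.001 0.001 0.002] |w| 0.0
```

View pics/c1.png

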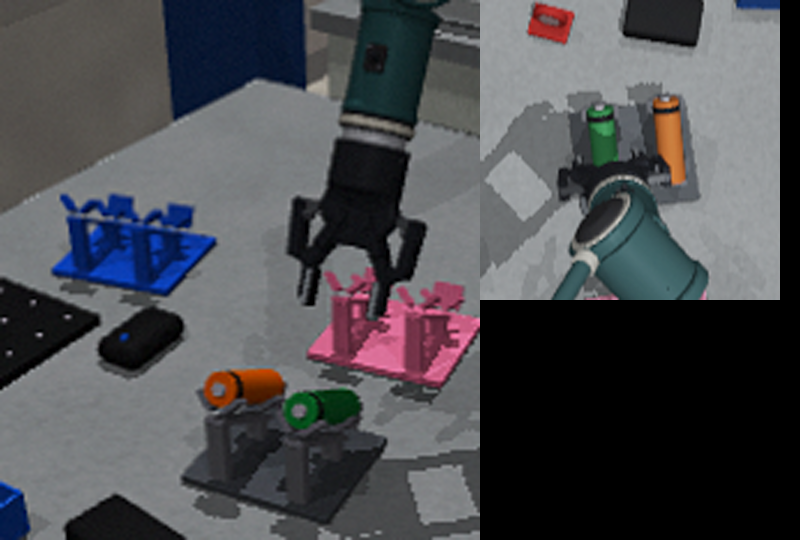

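The fingers straddle the green cell's line (scene crop: gripper at (355,260), green cell at (320,405)), and the jaw's right finger is short of the orange cell. I'll go down along the tool axis.

```bash
python3 -m jog '[[[0.25,0.2,-0.36,4,0,0,0],[0.25,0.2,-0.36,8,0,0,0],[0.25,0.2,-0.36,10,0,0,0],[0.25,0.2,-0.36,11,0,0,0],[0.25,0.2,-0.36,11,0,0,0]]]'
python3 - <<'E'
from h import *
th=np.pi/6; sg=.015
g=frame(dock,[dock[3]+sg*np.cos(th),.045,.085+sg*np.sin(th)])
go(g,tool(dock[2],th),.0)
cv2.imwrite("pics/scene2.png",bot.read_camera("scene")[:,:,::-1])
crop('pics/scene2.png',240,140,340,240,6,'pics/a2.png')
E
```

```text
time: 3.32
tool_pos: [0.4827, -0.1183, 0.2355]
tcp_rot: [-0.204, 2.631, 0.039]
wrist_force: [-0.3, -0.2, 0.2]
width: 0.749
t 3.33 tcp-> [ 0.4772 -0.1285  0.2267] row [ 1.03 -0.92  0.44] [-0.016 -0.02  -0.008] |w| 0.03
```

View pics/a2.png

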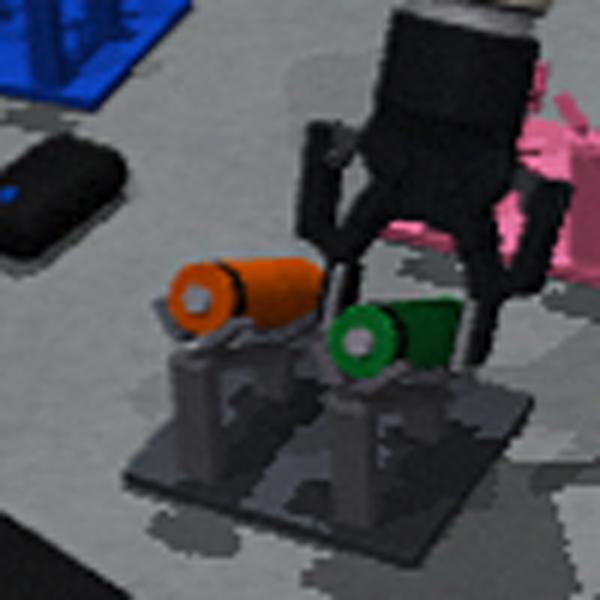

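```bash
python3 - <<'E'
from h import *
s=bot.read_state(); print(s['q'].round(3),s['joint_vel'].round(3),s['tool_pos'],s['time'])
E
```

```text
[-0.374 -0.01   2.303  0.555  0.461 -2.551] [-0.011 -0.02   0.001 -0.002  0.001 -0.003] [ 0.48265085 -0.11854948  0.23601941] 3.375
```

Joint 6 is at its range limit (-2.55), so the arm couldn't reach the pose. I'll back out and use the equivalent half-turned grasp.

```bash
python3 -m jog '[[[0.25,0,0,-4,0,0,0],[0.25,0,0,-9,0,0,0],[0.25,0,0,-11,0,0,0],[0.25,0,0,-11,0,0,0.15],[0.25,0,0,-11,0,0,0.3],[0.25,0,0,-11,0,0,0.3]]]'
python3 - <<'E'
from h import *
s=bot.read_state(); print(s['q'].round(3),s['tool_pos'],s['time'])
E
```

```text
time: 4.12
tool_pos: [0.4295, -0.126, 0.3332]
tcp_rot: [0.192, 2.635, 0.137]
wrist_force: [0.1, 0.0, -0.3]
width: 0.751
[-0.444 -0.26   2.307  0.419  0.703 -2.138] [ 0.42953016 -0.12603916  0.33322708] 4.125
```

```bash
python3 -m jog '[[[0.25,0,0,0,0,0,0.18],[0.25,0,0,0,0,0,0.36],[0.25,0,0,0,0,0,0.54],[0.25,0,0,0,0,0,0.72],[0.25,0,0,0,0,0,0.9],[0.25,0,0,0,0,0,1.08],[0.25,0,0,0,0,0,1.26],[0.25,0,0,0,0,0,1.44],[0.25,0,0,0,0,0,1.62],[0.25,0,0,0,0,0,1.8],[0.25,0,0,0,0,0,1.98],[0.25,0,0,0,0,0,2.16]]]'
cat >> h.py <<'E'
FL=R.from_rotvec([0,0,np.pi])
_tool=tool
def tool(psi,th): return _tool(psi,th)*FL
E
python3 - <<'E'
from h import *
s=bot.read_state(); print(s['q'].round(3),s['tool_pos'],s['time'])
th=np.pi/6; sg=.015
g=frame(dock,[dock[3]+sg*np.cos(th),.045,.085+sg*np.sin(th)])
go(g,tool(dock[2],th),.1)
E
```

```text
time: 5.62
tool_pos: [0.4297, -0.1259, 0.3325]
tcp_rot: [2.665, 1.177, 0.721]
wrist_force: [-0.6, -0.1, -0.3]
width: 0.753
[-0.444 -0.258  2.307  0.419  0.703  0.026] [ 0.42968035 -0.12590886  0.33247675] 5.625
t 5.62 tcp-> [ 0.4279 -0.1368  0.3133] row [-1.6   0.03  1.52] [0.01  0.024 0.67 ] |w| 0.67
```

```bash
python3 -m jog '[[[0.25,-1.6,0,1.5,0,0,0.18],[0.25,-1.6,0,1.5,0,0.01,0.36],[0.25,-1.6,0,1.5,0.01,0.02,0.54],[0.25,-1.6,0,1.5,0.01,0.024,0.67],[0.25,-1.6,0,1.5,0.01,0.024,0.67]]]'
python3 - <<'E'
from h import *
th=np.pi/6; sg=.015
g=frame(dock,[dock[3]+sg*np.cos(th),.045,.085+sg*np.sin(th)])
go(g,tool(dock[2],th),0)
E
```

```text
time: 6.25
tool_pos: [0.4276, -0.1366, 0.3134]
tcp_rot: [-2.984, -0.259, -0.8]
wrist_force: [-0.6, 0.3, 0.4]
width: 0.753
t 6.25 tcp-> [ 0.4772 -0.1285  0.2267] row [ 0.02  0.02 10.01] [0.    0.    0.006] |w| 0.01
```

```bash
python3 -m jog '[[[0.25,0,0,4,0,0,0],[0.25,0,0,8,0,0,0],[0.25,0,0,10,0,0,0],[0.25,0,0,10,0,0,0]]]'
python3 - <<'E'
from h import *
th=np.pi/6; sg=.015
g=frame(dock,[dock[3]+sg*np.cos(th),.045,.085+sg*np.sin(th)])
go(g,tool(dock[2],th),.0); print(bot.read_state()['q'].round(2))
cv2.imwrite("pics/scene3.png",bot.read_camera("scene")[:,:,::-1])
crop('pics/scene3.png',240,140,340,240,6,'pics/a3.png')
E
```

```text
time: 6.75
tool_pos: [0.4767, -0.1277, 0.2249]
tcp_rot: [-2.983, -0.258, -0.794]
wrist_force: [0.4, 0.6, 1.1]
width: 0.749
t 6.75 tcp-> [ 0.4772 -0.1285  0.2267] row [ 0.13  0.08 -0.14] [-0.002  0.004  0.005] |w| 0.01
[-0.41  0.01  2.32  0.66  0.46  0.44]
```

View pics/a3.png

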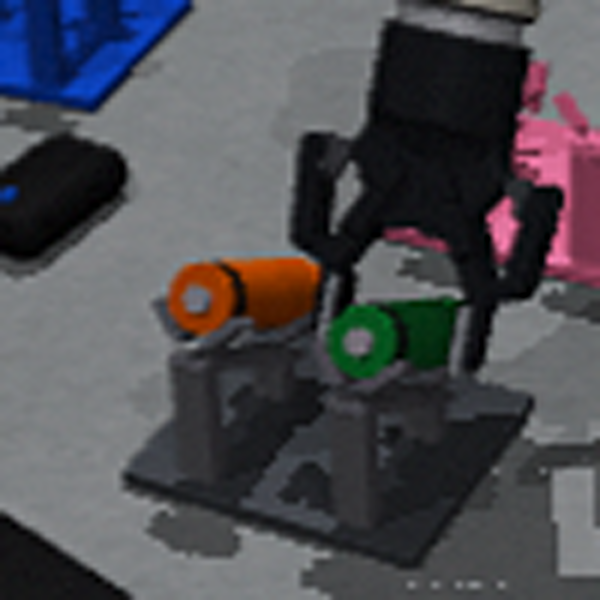

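The pads straddle the green cell (pads at (333,310) and (462,340) in the crop). The orange cell hasn't been touched. I'll close the gripper.

```bash
python3 -m jog '[[[0.5,0,0,0,0,0,0],[1,0,0,0,0,0,0],[1,0,0,0,0,0,0],[1,0,0,0,0,0,0],[1,0,0,0,0,0,0],[1,0,0,0,0,0,0]]]' 80
```

```text
time: 7.55
tool_pos: [0.477, -0.1282, 0.228]
tcp_rot: [-2.983, -0.254, -0.802]
wrist_force: [-5.5, 1.8, 5.9]
width: 0.395
```

```bash
python3 -m jog '[[[1,0,0,-1,0,0,0],[1,0,0,-3,0,0,0],[1,0,0,-7,0,0,0],[1,0,0,-12,0,0,0],[1,0,0,-14,0,0,0],[1,0,0,-14,0,0,0]]]'
python3 - <<'E'
from h import *
print(bot.read_state()['q'].round(2))
g,Rn,s=gp(); print(g)
for n in("scene","top"): cv2.imwrite(f"pics/{n}4.png",bot.read_camera(n)[:,:,::-1])
crop('pics/scene4.png',220,80,350,240,4,'pics/a4.png'); crop('pics/top4.png',290,130,400,240,6,'pics/b4.png')
E
```

```text
time: 8.3
tool_pos: [0.4075, -0.1403, 0.3497]
tcp_rot: [-2.985, -0.254, -0.804]
wrist_force: [0.2, -0.2, -3.1]
width: 0.396
[-0.52 -0.31  2.32  0.47  0.77  0.6 ]
[ 0.48429365 -0.1278202   0.21563326]
```

View pics/a4.png

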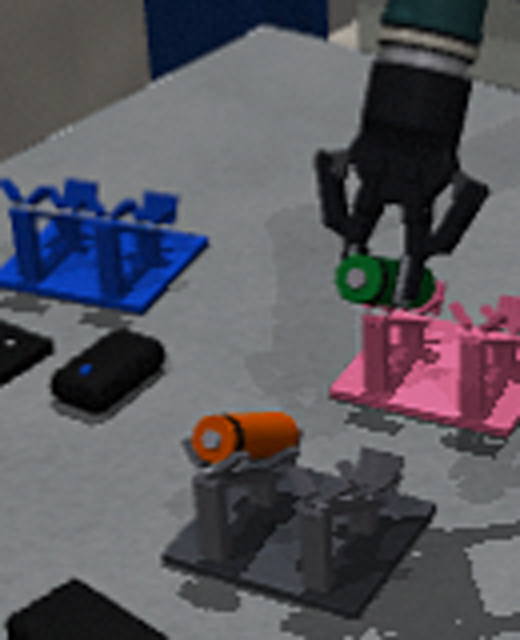

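View pics/b4.png

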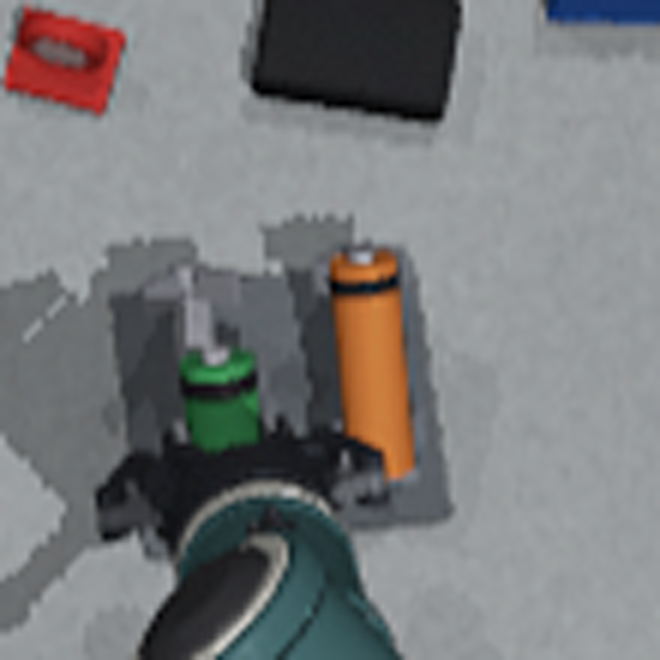

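Green is in the grip, and orange is undisturbed in its trough ((370,360) in the top crop). I'll measure the nub in the tool frame, then work out the bay approach.

```bash
python3 - <<'E'
from h import *
a=(355.5/4-.5+220,280.5/4-.5+80); b=(215.5/6-.5+290,356.5/6-.5+130)
g,Rn,s=gp()
f=lambda X:np.r_[proj('scene',[X])[0]-a,proj('top',[X])[0]-b]
r=least_squares(f,g); print('nub',r.x,r.fun.round(2)); print('in tool cm',Rn.inv().apply(r.x-s['tool_pos'])*100)
# rest of seated plan
for th,fx,fz,o in ((22,-38,82,'descend-above'),(22,-38,70.5,'pre'),(22,-65,60,'pressed'),(0,-66,60,'level')):
    t=np.radians(th); sg=.015
    G=frame(bay,[fx/1e3+(.06+sg)*np.cos(t),0,fz/1e3+(.06+sg)*np.sin(t)]); print(o,G); go(G,tool(bay[2],t))
E
```

```text
nub [ 0.52276135 -0.12138243  0.23456182] [ 0.29  0.04  0.25 -0.15]
in tool cm [ 4.51352218  0.12555207 15.57073994]
descend-above [0.52850067 0.15225156 0.11009549]
t 8.4 tcp-> [0.4718 0.1398 0.2538] row [  4.94 -26.48  13.57] [ 0.021 -0.138 -0.041] |w| 0.15
pre [0.52850067 0.15225156 0.09859549]
t 8.4 tcp-> [0.4718 0.1398 0.2423] row [  4.37 -26.48  14.56] [ 0.021 -0.138 -0.041] |w| 0.15
pressed [0.50212439 0.14648166 0.08809549]
t 8.4 tcp-> [0.4454 0.1341 0.2318] row [  1.51 -26.36  14.13] [ 0.021 -0.138 -0.041] |w| 0.15
level [0.50648254 0.14743502 0.06      ]
t 8.4 tcp-> [0.5065 0.1474 0.215 ] row [  6.08 -26.65  18.7 ] [ 0.013 -0.522 -0.045] |w| 0.52
```

```bash
python3 - <<'E'
from h import *
t=np.radians(22)
G=frame(bay,[-.038+.075*np.cos(t),0,.170+.075*np.sin(t)]); go(G,tool(bay[2],t))
E
```

```text
t 8.4 tcp-> [0.4718 0.1398 0.3418] row [  9.33 -26.47   5.94] [ 0.021 -0.138 -0.041] |w| 0.15
```

```bash
python3 -m jog '[[[1,3,-4,0,0,-0.03,0],[1,5,-9,0,0.01,-0.06,-0.02],[1,7,-14,2,0.01,-0.1,-0.03],[1,9.3,-19,4,0.02,-0.138,-0.041],[1,9.3,-24,5.9,0.02,-0.138,-0.041],[1,9.3,-26.5,5.9,0.02,-0.138,-0.041],[1,9.3,-26.5,5.9,0.02,-0.138,-0.041],[1,9.3,-26.5,5.9,0.02,-0.138,-0.041]]]'
python3 - <<'E'
from h import *
print(bot.read_state()['q'].round(2))
t=np.radians(22)
for n in("scene","top"): cv2.imwrite(f"pics/{n}5.png",bot.read_camera(n)[:,:,::-1])
crop('pics/scene5.png',340,100,440,270,3.5,'pics/a5.png'); crop('pics/top5.png',200,140,300,260,4,'pics/b5.png')
A,B=cv2.imread('pics/a5.png'),cv2.imread('pics/b5.png');o=np.zeros((595,760,3),np.uint8);o[:A.shape[0],:A.shape[1]]=A;o[:B.shape[0],360:360+B.shape[1]]=B;cv2.imwrite('pics/c5.png',o)
for fx,fz in ((-38,72),(-66,60)):
    G=frame(bay,[fx/1e3+.075*np.cos(t),0,fz/1e3+.075*np.sin(t)]); go(G,tool(bay[2],t))
E
```

```text
time: 9.4
tool_pos: [0.4716, 0.1398, 0.3414]
tcp_rot: [-3.028, -0.328, -0.586]
wrist_force: [0.4, -0.2, -2.7]
width: 0.394
[ 0.24 -0.16  2.19 -0.02  0.72  1.61]
t 9.5 tcp-> [0.4718 0.1398 0.2438] row [-3.69 -0.09  9.12] [ 0.002  0.    -0.001] |w| 0.0
t 9.5 tcp-> [0.4444 0.1339 0.2318] row [-6.73 -0.08  9.19] [ 0.002  0.    -0.001] |w| 0.0
```

View pics/c5.png

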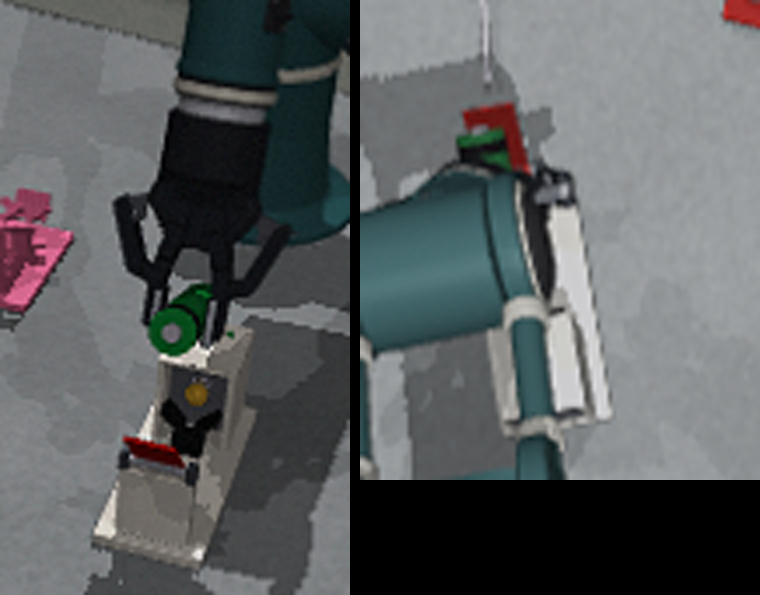

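```bash
cat >> h.py <<'E'
def cellgo(fx,fz,th,sg=.015):
    t=np.radians(th); print(fx,fz,th,end=' '); go(frame(bay,[fx/1e3+(.06+sg)*np.cos(t),0,fz/1e3+(.06+sg)*np.sin(t)]),tool(bay[2],t))
def cellat(sg=.015):
    g,Rn,s=gp(); u=Rn.apply([1,0,0]); c,si=np.cos(bay[2]),np.sin(bay[2])
    f=g-(.06+sg)*u; d=f-[bay[0],bay[1],0]; n=f+.12*u-[bay[0],bay[1],0]
    B=lambda v:np.array([c*v[0]+si*v[1],-si*v[0]+c*v[1],v[2]])*1e3
    F=s['wrist_force']; print('t',s['time'].__round__(2),'flat',B(d).round(1),'nub',B(n).round(1),'F bay',(B(F)/1e3).round(1),'w',round(s['width'],3))
E
python3 - <<'E'
from h import *
cellat(); cellgo(-32,110,30); cellgo(-32,76,30)
E
```

```text
t 9.5 flat [-38.   -0.9 170.4] nub [ 73.3  -1.  215.3] F bay [ 0.3  0.1 -2.5] w 0.397
-32 110 30 t 9.5 tcp-> [0.4542 0.136  0.2817] row [-3.94 -0.08  4.93] [ 0.002  0.14  -0.001] |w| 0.14
-32 76 30 t 9.5 tcp-> [0.4542 0.136  0.2477] row [-5.21 -0.08  8.08] [ 0.002  0.14  -0.001] |w| 0.14
```

```bash
python3 -m jog '[[[1,-2,-0.1,2.5,0,0.07,0],[1,-3.9,-0.1,4.9,0,0.14,0],[1,-4.5,-0.1,6.5,0,0.14,0],[1,-5.2,-0.1,8.1,0,0.14,0],[1,-5.2,-0.1,8.1,0,0.14,0],[1,-5.2,-0.1,8.1,0,0.14,0]]]'
python3 - <<'E'
from h import *
cellat()
cv2.imwrite("pics/scene6.png",bot.read_camera("scene")[:,:,::-1])
crop('pics/scene6.png',350,160,430,270,5,'pics/a6.png')
cellgo(-48,67,25); cellgo(-56,63,22); cellgo(-64.5,60,22)
E
```

```text
time: 10.25
tool_pos: [0.455, 0.1365, 0.249]
tcp_rot: [-2.965, -0.318, -0.799]
wrist_force: [0.9, -0.0, -2.1]
width: 0.396
t 10.25 flat [-30.7   0.1  77.3] nub [ 73.1  -0.  137.5] F bay [ 0.8 -0.2 -2.1] w 0.396
-48 67 25 t 10.3 tcp-> [0.4532 0.1358 0.2392] row [-0.69  0.05  0.78] [ 0.001 -0.091 -0.001] |w| 0.09
-56 63 22 t 10.3 tcp-> [0.4542 0.136  0.2348] row [-0.82  0.05  1.2 ] [ 0.001 -0.143 -0.001] |w| 0.14
-64.5 60 22 t 10.3 tcp-> [0.4459 0.1342 0.2318] row [-1.71  0.05  1.04] [ 0.001 -0.143 -0.001] |w| 0.14
```

View pics/a6.png

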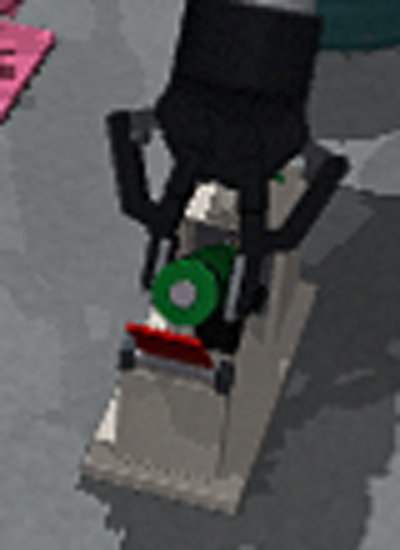

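The cell is lined up over the bay, flat end at the hood mouth and nub at (183,292) above the keeper at (170,345). No contact force. I'll push in.

```bash
python3 -m jog '[[[1,-0.35,0,0.4,0,-0.045,0],[1,-0.7,0,0.78,0,-0.09,0],[1,-0.75,0,1.0,0,-0.12,0],[1,-0.82,0,1.2,0,-0.143,0],[1,-0.82,0,1.2,0,-0.143,0],[1,-0.82,0,1.2,0,-0.143,0]]]'
python3 - <<'E'
from h import *
cellat(); cellgo(-64.5,60,22)
E
```

```text
time: 11.05
tool_pos: [0.4547, 0.137, 0.2352]
tcp_rot: [-3.027, -0.327, -0.592]
wrist_force: [3.8, 0.4, 3.2]
width: 0.4
t 11.05 flat [-54.9   0.8  63.4] nub [ 56.3   0.8 108.6] F bay [ 3.8 -0.4  3.2] w 0.4
-64.5 60 22 t 11.05 tcp-> [0.4459 0.1342 0.2318] row [-0.98  0.09 -0.03] [ 0.001 -0.002 -0.   ] |w| 0.0
```

```bash
python3 -m jog '[[[1,-0.3,0,-0.1,0,0,0],[1,-0.6,0,-0.15,0,0,0],[1,-0.9,0.05,-0.2,0,0,0],[1,-0.95,0.05,-0.2,0,0,0],[1,-0.95,0.05,-0.2,0,0,0]]]'
python3 - <<'E'
from h import *
cellat(); 
for n in("scene","top"): cv2.imwrite(f"pics/{n}7.png",bot.read_camera(n)[:,:,::-1])
crop('pics/scene7.png',350,160,430,270,5,'pics/a7.png')
cellgo(-64.5,60,15);cellgo(-64.5,60,8);cellgo(-64.5,60,0)
E
```

```text
time: 11.68
tool_pos: [0.4467, 0.1351, 0.235]
tcp_rot: [-3.024, -0.326, -0.6]
wrist_force: [7.1, 2.3, 4.9]
width: 0.4
t 11.68 flat [-62.2   0.7  63.1] nub [ 48.7   0.6 108.9] F bay [7.4 0.7 4.9] w 0.4
-64.5 60 15 t 11.78 tcp-> [0.4663 0.1386 0.2291] row [1.61 0.07 1.3 ] [ 0.    -0.13  -0.001] |w| 0.13
-64.5 60 8 t 11.78 tcp-> [0.4862 0.143  0.2239] row [3.29 0.07 2.56] [ 0.    -0.252 -0.001] |w| 0.25
-64.5 60 0 t 11.78 tcp-> [0.5079 0.1478 0.215 ] row [5.01 0.06 4.24] [ 0.    -0.392 -0.001] |w| 0.39
```

View pics/a7.png

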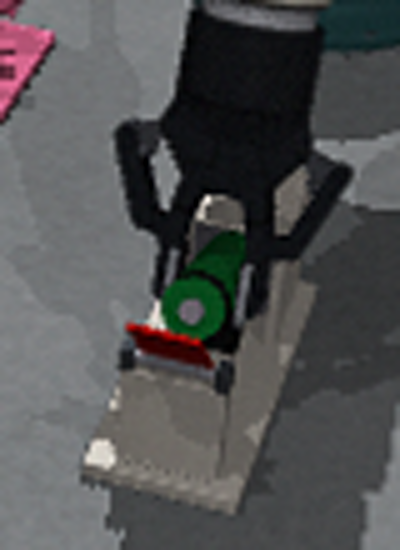

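```bash
python3 - <<'E'
from h import *
for i,P in ((6,[.0731,0,.1375]),(7,[.0487,.0006,.1089])): print(i,((proj('scene',[frame(bay,P)])[0]-[350,160]+.5)*5-.5).round(1))
crop('pics/top7.png',200,140,290,260,5,'pics/b7.png')
E
```

```text
6 [183.4 291. ]
7 [191.7 306.6]
```

View pics/b7.png

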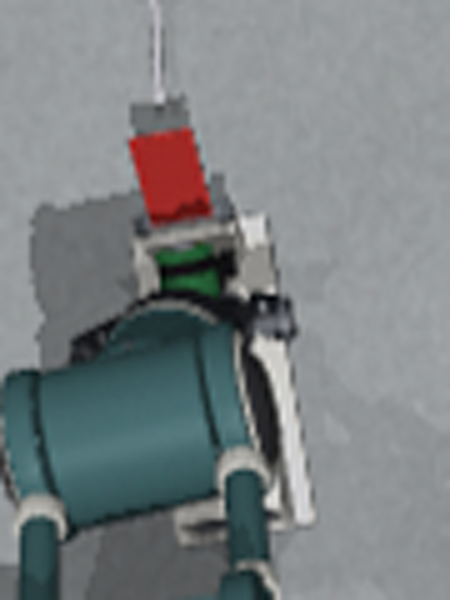

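```bash
python3 - <<'E'
from h import *
cellgo(-66,62,17);cellgo(-67,61,12)
E
```

```text
-66 62 17 t 11.78 tcp-> [0.459  0.1371 0.2322] row [1.04 0.07 0.74] [ 0.    -0.095 -0.001] |w| 0.09
-67 61 12 t 11.78 tcp-> [0.4724 0.14   0.2282] row [2.15 0.07 1.63] [ 0.    -0.182 -0.001] |w| 0.18
```

```bash
python3 -m jog '[[[1,0.5,0.05,0.35,0,-0.05,0],[1,1.04,0.07,0.74,0,-0.095,0],[1,1.6,0.07,1.2,0,-0.14,0],[1,2.15,0.07,1.63,0,-0.182,0],[1,2.15,0.07,1.63,0,-0.182,0],[1,2.15,0.07,1.63,0,-0.182,0]]]'
python3 - <<'E'
from h import *
cellat(); 
for n in("scene",): cv2.imwrite(f"pics/{n}8.png",bot.read_camera(n)[:,:,::-1])
crop('pics/scene8.png',350,160,430,270,5,'pics/a8.png')
g,Rn,s=gp(); u=Rn.apply([1,0,0]); print(((proj('scene',[g+.045*u,g+.049*u])-[350,160]+.5)*5-.5).round(1))
cellgo(-67,60,6);cellgo(-67,60,0)
E
```

```text
time: 12.52
tool_pos: [0.4734, 0.1403, 0.2284]
tcp_rot: [-3.084, -0.331, -0.328]
wrist_force: [9.2, 3.7, 6.6]
width: 0.393
t 12.53 flat [-65.5   0.2  61.1] nub [51.8  0.  86.3] F bay [9.8 1.7 6.6] w 0.393
[[185.9 341.5]
 [184.2 344.5]]
-67 60 6 t 12.57 tcp-> [0.4893 0.1437 0.222 ] row [1.45 0.01 0.97] [-0.    -0.107 -0.001] |w| 0.11
-67 60 0 t 12.57 tcp-> [0.5055 0.1472 0.215 ] row [2.93 0.   2.01] [-0.    -0.212 -0.001] |w| 0.21
```

View pics/a8.png

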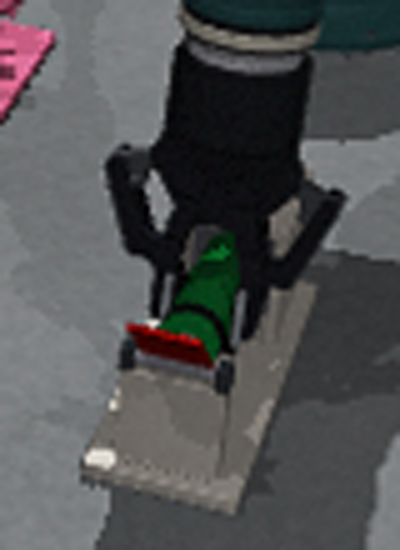

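```bash
python3 -m jog '[[[1,0.65,0,0.5,0,-0.055,0],[1,1.35,0,0.97,0,-0.107,0],[1,1.35,0,0.97,0,-0.107,0],[1,1.35,0,0.97,0,-0.107,0]]]'
python3 - <<'E'
from h import *
cellat(); cellgo(-68,60,0);cellgo(-64,60,0)
E
```

```text
time: 13.08
tool_pos: [0.4887, 0.1435, 0.2215]
tcp_rot: [-3.108, -0.334, -0.165]
wrist_force: [11.7, 3.3, 4.5]
width: 0.396
t 13.07 flat [-67.4  -0.1  59.4] nub [51.9 -0.2 72.1] F bay [12.2  0.8  4.5] w 0.396
-68 60 0 t 13.07 tcp-> [0.5045 0.147  0.215 ] row [ 1.54 -0.01  0.82] [ 0.    -0.106 -0.001] |w| 0.11
-64 60 0 t 13.07 tcp-> [0.5084 0.1479 0.215 ] row [ 1.94 -0.01  0.86] [ 0.    -0.106 -0.001] |w| 0.11
```

```bash
python3 -m jog '[[[1,0.8,0,0.4,0,-0.05,0],[1,1.6,0,0.82,0,-0.106,0],[1,1.6,0,0.82,0,-0.106,0],[1,1.6,0,0.82,0,-0.106,0]]]'
python3 - <<'E'
from h import *
cellat(); cellgo(-60,60,0)
for n in("scene","top"): cv2.imwrite(f"pics/{n}9.png",bot.read_camera(n)[:,:,::-1])
crop('pics/scene9.png',350,160,430,270,5,'pics/a9.png'); crop('pics/top9.png',200,140,290,260,5,'pics/b9.png')
E
```

```text
time: 13.58
tool_pos: [0.5053, 0.1471, 0.2172]
tcp_rot: [3.123, 0.338, 0.0]
wrist_force: [4.2, 1.6, 21.5]
width: 0.398
t 13.57 flat [-67.2  -0.2  62.2] nub [52.8 -0.2 62.2] F bay [ 4.5  0.7 21.5] w 0.398
-60 60 0 t 13.57 tcp-> [0.5123 0.1487 0.215 ] row [ 0.72 -0.01  0.22] [ 0.001 -0.     0.001] |w| 0.0
```

View pics/a9.png

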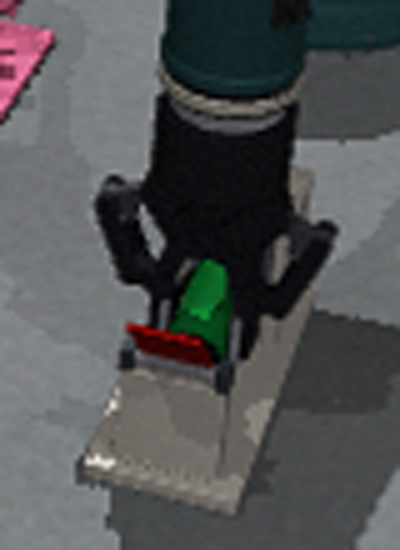

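View pics/b9.png

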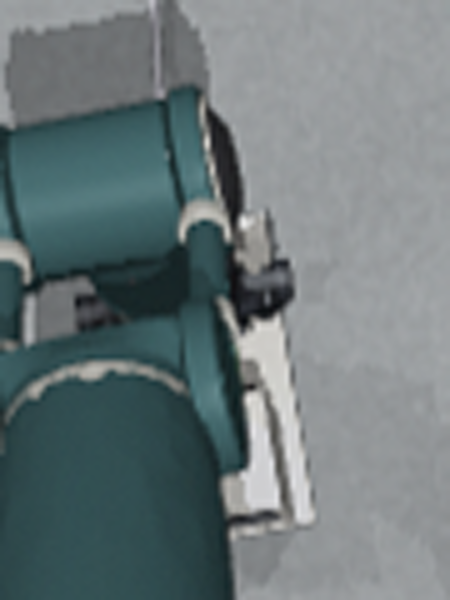

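```bash
cat > ov.py <<'E'
from h import *
import sys
def ovl(n,src,out,box,f,nubz=60):
    x0,y0,x1,y1=box; im=cv2.imread(src)[y0:y1,x0:x1]; c=cv2.resize(im,None,fx=f,fy=f,interpolation=cv2.INTER_CUBIC); c2=c.copy()
    a=np.linspace(0,2*np.pi,40); th=np.arcsin((nubz-60)/120)
    for s,r in((0,18),(100,18),(116,18),(120,7)):
        P=[frame(bay,np.array([-60+s*np.cos(th)-r*np.sin(q)*np.sin(th),r*np.cos(q),60+s*np.sin(th)+r*np.sin(q)*np.cos(th)])/1e3) for q in a]
        cv2.polylines(c2,[np.round((proj(n,P)-[x0,y0]+.5)*f-.5).astype(int)],True,(255,0,255),1)
    cv2.imwrite(out,np.hstack([c,c2]))
if __name__=='__main__': ovl('scene','pics/scene9.png','pics/o9.png',(370,200,410,260),10)
E
python3 ov.py
```

```text
(no output)
```

View pics/o9.png

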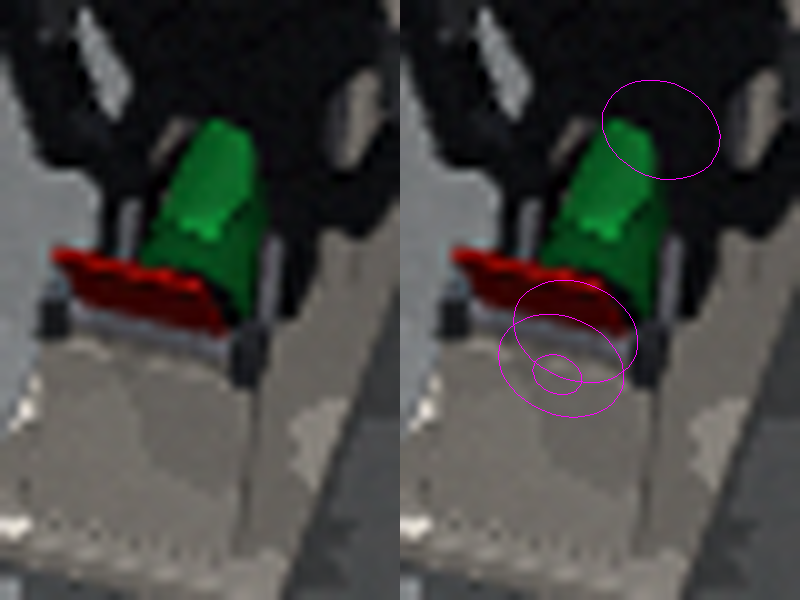

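The cell's outline and band match the level, seated drawing to within about 1 px. A nub resting on the wall would show about 5 px higher, so it isn't. I'll ease the cell to the wall, relieve the down force, then open.

```bash
python3 -m jog '[[[1,0.3,0,-0.1,0,0,0],[1,0.6,0,-0.15,0,0,0],[1,0.6,0,-0.15,0,0,0]]]'
python3 - <<'E'
from h import *
cellat()
E
```

```text
time: 14.05
tool_pos: [0.5073, 0.1476, 0.2172]
tcp_rot: [3.121, 0.338, -0.019]
wrist_force: [-9.8, -2.4, 30.2]
width: 0.4
t 14.05 flat [-67.1  -0.2  63.1] nub [52.9 -0.2 61.7] F bay [-10.   -0.2  30.2] w 0.4
```

```bash
python3 -m jog '[[[1,-0.2,0,-0.1,0,0,0],[1,-0.2,0,-0.25,0,0,0],[1,-0.2,0,-0.25,0,0,0]]]'
python3 - <<'E'
from h import *
cellat()
cv2.imwrite("pics/scene10.png",bot.read_camera("scene")[:,:,::-1])
from ov import ovl
ovl('scene','pics/scene10.png','pics/o10.png',(370,200,410,260),10)
E
```

```text
time: 14.42
tool_pos: [0.5064, 0.1473, 0.2175]
tcp_rot: [3.122, 0.338, -0.01]
wrist_force: [3.9, 2.1, 7.4]
width: 0.393
t 14.43 flat [-67.1  -0.2  63. ] nub [52.9 -0.2 62.2] F bay [4.3 1.2 7.4] w 0.393
```

View pics/o10.png

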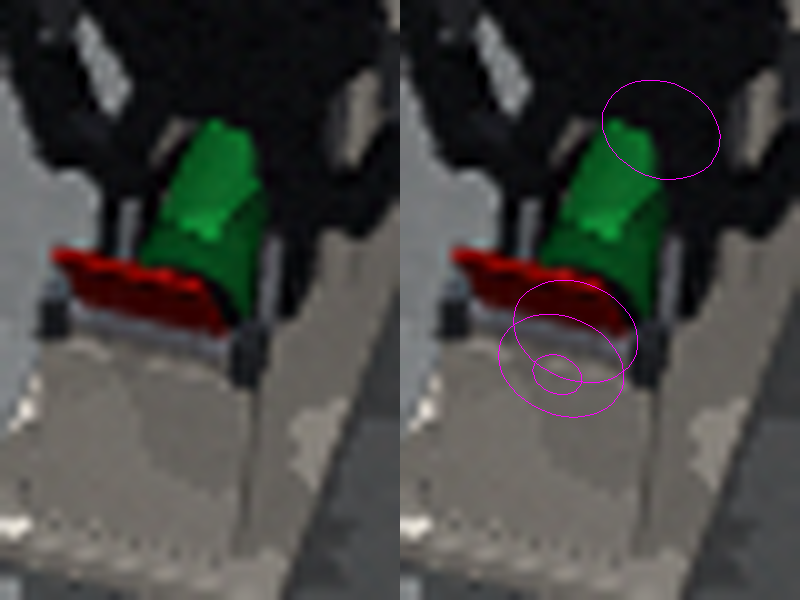

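Contact is light and level now, so I'll open. The spring should carry the cell to the wall.

```bash
python3 -m jog '[[[0.2,0,0,0,0,0,0],[0.2,0,0,0,0,0,0],[0.2,0,0,0,0,0,0],[0.2,0,0,0,0,0,0]]]'
python3 - <<'E'
from h import *
cellat()
cv2.imwrite("pics/scene11.png",bot.read_camera("scene")[:,:,::-1])
from ov import ovl
ovl('scene','pics/scene11.png','pics/o11.png',(370,200,410,260),10)
E
```

```text
time: 14.98
tool_pos: [0.5042, 0.1466, 0.2147]
tcp_rot: [3.121, 0.336, -0.023]
wrist_force: [0.1, 0.0, -0.2]
width: 0.8
t 14.97 flat [-70.7  -0.4  60.8] nub [49.3 -0.5 59.1] F bay [ 0.1  0.  -0.2] w 0.8
```

View pics/o11.png

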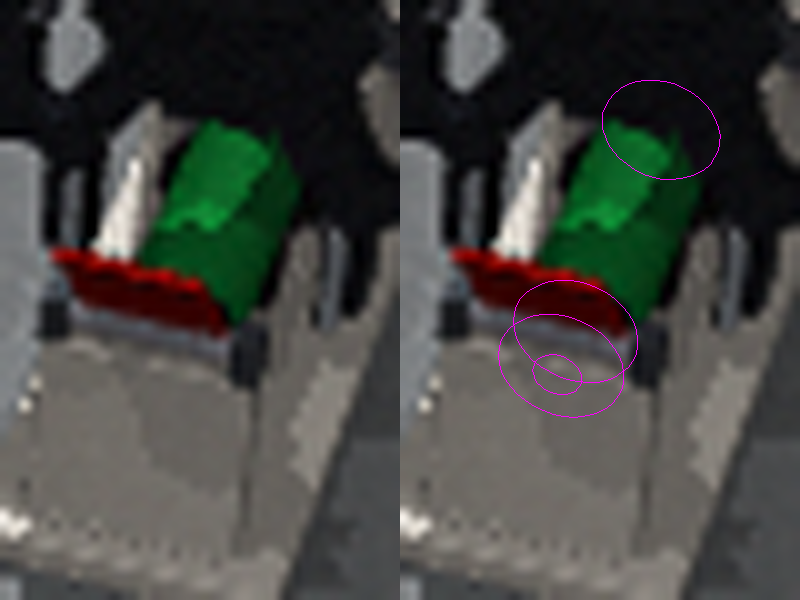

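```bash
python3 -m jog '[[[0.2,0,0,-2,0,0,0],[0.2,0,0,-6,0,0,0],[0.2,-2,0,-12,0,0,0],[0.2,-8,0,-14,0,0,0],[0.2,-10,0,-14,0,0,0],[0.2,-10,0,-14,0,0,0]]]'
python3 - <<'E'
from h import *
from ov import ovl
for n in("scene","top"): cv2.imwrite(f"pics/{n}12.png",bot.read_camera(n)[:,:,::-1])
ovl('scene','pics/scene12.png','pics/o12.png',(365,185,415,260),8)
crop('pics/top12.png',200,140,290,260,5,'pics/b12.png')
print(bot.read_state()['q'].round(2))
E
```

```text
time: 15.78
tool_pos: [0.4076, 0.1257, 0.3569]
tcp_rot: [3.121, 0.337, -0.019]
wrist_force: [-0.1, -0.9, 0.6]
width: 0.801
[ 0.24 -0.18  2.15 -0.    1.18  1.6 ]
```

View pics/o12.png

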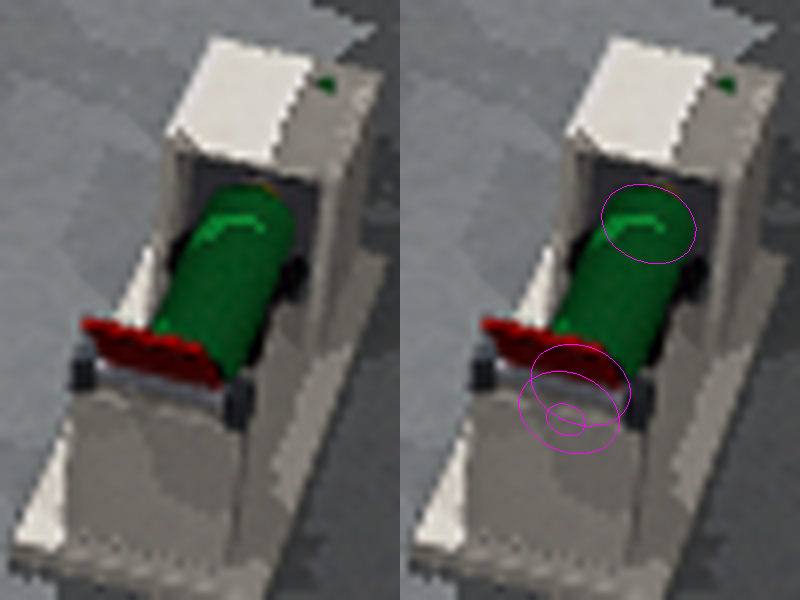

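View pics/b12.png

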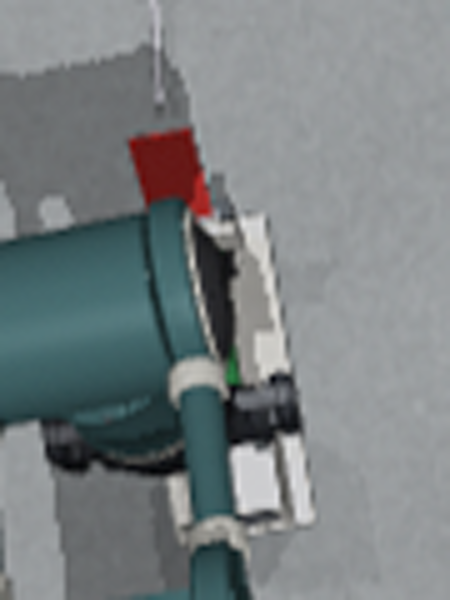

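The flat end sits at the hood where the seated drawing puts it ((650,185) in the right panel), and the cell lies straight into the wall behind the leaf. Next I'll shut the fingers and go behind the keeper.

```bash
cat >> h.py <<'E'
def tipgo(x,z,y=0): print((x,z),end=' '); go(frame(bay,[x/1e3,y/1e3,z/1e3]),tool(bay[2],0),ahead=.173)
def tipat():
    g,Rn,s=gp(.173); d=g-[bay[0],bay[1],0]; c,si=np.cos(bay[2]),np.sin(bay[2]); B=lambda v:np.array([c*v[0]+si*v[1],-si*v[0]+c*v[1],v[2]])
    print('t',round(s['time'],2),'tip bay',(B(d)*1e3).round(1),'F',B(s['wrist_force']).round(1),'w',round(s['width'],3),'q',s['q'].round(2))
E
python3 - <<'E'
from h import *
tipat(); tipgo(60,210); tipgo(155,210); tipgo(155,120)
E
```

```text
t 15.88 tip bay [-92.8  -0.3 183.6] F [0.2 0.3 0.1] w 0.798 q [ 0.24 -0.18  2.15 -0.    1.18  1.6 ]
(60, 210) t 15.88 tcp-> [0.5563 0.1583 0.383 ] row [15.04 -0.02 -2.82] [ 0.001  0.012 -0.001] |w| 0.01
(155, 210) t 15.88 tcp-> [0.6491 0.1786 0.383 ] row [24.54 -0.03 -2.94] [ 0.001  0.012 -0.001] |w| 0.01
(155, 120) t 15.88 tcp-> [0.6491 0.1786 0.293 ] row [24.65 -0.03  6.06] [ 0.001  0.012 -0.001] |w| 0.01
```

```bash
python3 -m jog '[[[1,3,0,-2.8,0,0.012,0],[1,9,0,-2.8,0,0.012,0],[1,15,0,-2.8,0,0.012,0],[1,21,0,-2.9,0,0.012,0],[1,24.5,0,-2.9,0,0.012,0],[1,24.6,0,1,0,0.012,0],[1,24.6,0,5,0,0.012,0],[1,24.6,0,6.1,0,0.012,0],[1,24.6,0,6.1,0,0.012,0]]]'
python3 - <<'E'
from h import *
tipat()
for n in("scene","top"): cv2.imwrite(f"pics/{n}13.png",bot.read_camera(n)[:,:,::-1])
crop('pics/scene13.png',340,120,430,270,4,'pics/a13.png'); crop('pics/top13.png',200,130,290,260,5,'pics/b13.png')
E
```

```text
time: 17.0
tool_pos: [0.6486, 0.1781, 0.2909]
tcp_rot: [3.122, 0.336, -0.006]
wrist_force: [-0.3, -0.2, 0.7]
width: -0.002
t 17.0 tip bay [153.7  -0.5 117.9] F [-0.3 -0.1  0.7] w -0.002 q [ 0.23  0.35  1.71 -0.    1.08  1.59]
```

View pics/a13.png

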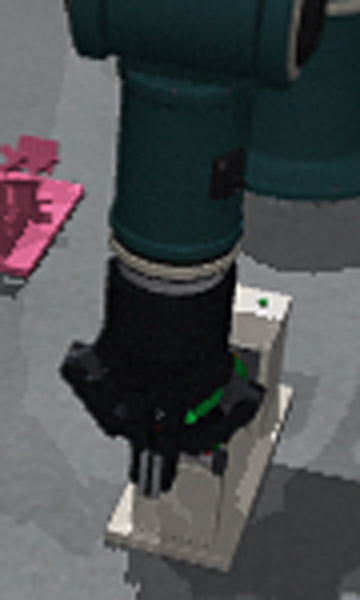

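View pics/b13.png

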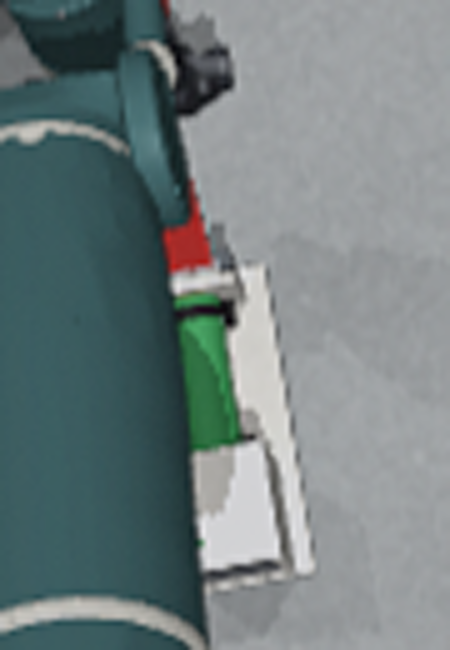

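The fingers stand behind the leaf. In the top crop the cell lies with its nub end at the wall, with the band at (205,312) and the wall at (205,283). I'll push the leaf over.

```bash
python3 -m jog '[[[1,-1.5,0,0,0,0,0],[1,-2.8,0,0,0,0,0],[1,-4,0,0,0,0,0],[1,-5.2,0,0,0,0,0],[1,-6.4,0,0,0,0,0],[1,-7.4,0,0,0,0,0],[1,-7.4,0,0,0,0,0]]]'
python3 - <<'E'
from h import *
tipat()
for n in("scene","top"): cv2.imwrite(f"pics/{n}14.png",bot.read_camera(n)[:,:,::-1])
crop('pics/scene14.png',340,120,430,270,4,'pics/a14.png'); crop('pics/top14.png',200,130,290,260,4,'pics/b14.png')
A,B=cv2.imread('pics/a14.png'),cv2.imread('pics/b14.png');o=np.zeros((600,760,3),np.uint8);o[:A.shape[0],:A.shape[1]]=A;o[:B.shape[0],380:380+B.shape[1]]=B;cv2.imwrite('pics/c14.png',o)
E
```

```text
time: 17.98
tool_pos: [0.575, 0.1621, 0.292]
tcp_rot: [3.122, 0.337, -0.004]
wrist_force: [0.4, 0.3, -0.8]
width: -0.002
t 17.98 tip bay [ 78.6  -0.4 119. ] F [ 0.5  0.2 -0.8] w -0.002 q [ 0.23  0.21  1.88 -0.    1.05  1.59]
```

View pics/c14.png

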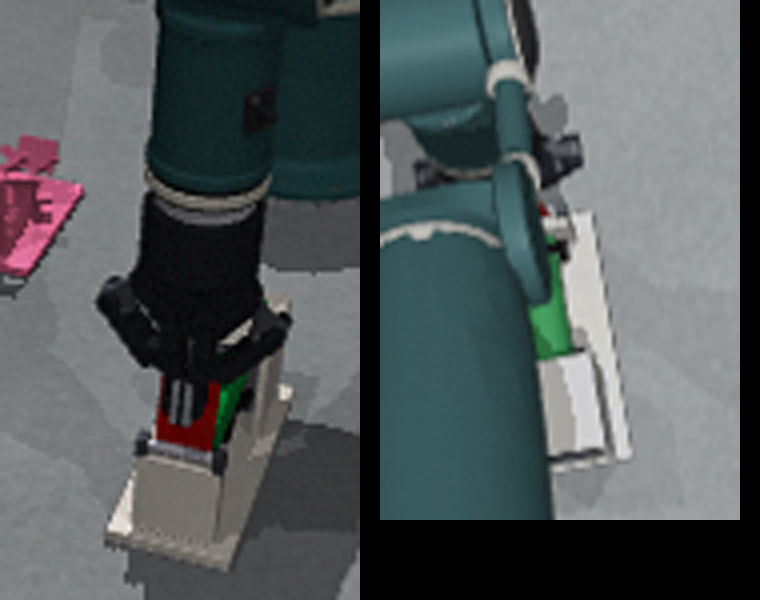

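```bash
python3 -m jog '[[[1,-1.2,0,0,0,0,0],[1,-2.4,0,0,0,0,0],[1,-3.5,0,0.1,0,0,0],[1,-4.2,0,0.6,0,0,0],[1,-4.6,0,1.3,0,0,0],[1,-4.8,0,2,0,0,0],[1,-4.8,0,2.6,0,0,0],[1,-4.8,0,3.0,0,0,0],[1,-4.8,0,3.0,0,0,0]]]'
python3 - <<'E'
from h import *
tipat()
for n in("scene","top"): cv2.imwrite(f"pics/{n}15.png",bot.read_camera(n)[:,:,::-1])
crop('pics/scene15.png',340,120,430,270,4,'pics/a15.png'); crop('pics/top15.png',200,130,290,260,4,'pics/b15.png')
A,B=cv2.imread('pics/a15.png'),cv2.imread('pics/b15.png');o=np.zeros((600,760,3),np.uint8);o[:A.shape[0],:A.shape[1]]=A;o[:B.shape[0],380:380+B.shape[1]]=B;cv2.imwrite('pics/c15.png',o)
E
```

```text
time: 19.2
tool_pos: [0.5291, 0.1521, 0.2619]
tcp_rot: [3.122, 0.337, -0.003]
wrist_force: [-0.4, -0.9, -0.3]
width: 0.0
t 19.2 tip bay [31.8 -0.5 88.9] F [-0.6 -0.8 -0.3] w 0.0 q [ 0.23  0.16  2.01 -0.    0.97  1.59]
```

View pics/c15.png

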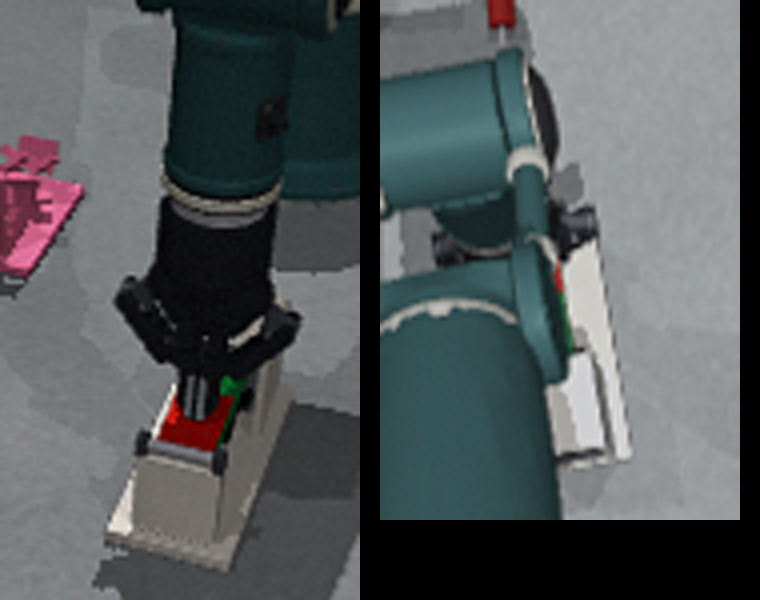

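The leaf is nearly down under the fingertips. I'll press it fully down.

```bash
python3 -m jog '[[[1,-0.6,0,0.2,0,0,0],[1,-0.8,0,0.4,0,0,0],[1,-0.8,0,0.55,0,0,0],[1,-0.8,0,0.6,0,0,0],[1,-0.8,0,0.6,0,0,0]]]'
python3 - <<'E'
from h import *
tipat()
E
```

```text
time: 19.92
tool_pos: [0.5211, 0.1503, 0.2568]
tcp_rot: [3.122, 0.337, -0.003]
wrist_force: [-3.8, 0.3, 5.0]
width: -0.001
t 19.93 tip bay [23.5 -0.4 83.8] F [-3.6  1.1  5. ] w -0.001 q [ 0.24  0.16  2.03 -0.    0.96  1.59]
```

The tip stops at 83.8 mm, where the leaf's top should be when down, with 5 N. I'll withdraw and check.

```bash
python3 -m jog '[[[1,0,0,-1,0,0,0],[1,0,0,-4,0,0,0],[1,0,0,-9,0,0,0],[1,0,-4,-14,0,0,0],[1,0,-10,-16,0,0,0],[1,0,-16,-16,0,0,0],[1,0,-22,-16,0,0,0],[1,0,-26,-16,0,0,0],[1,0,-26,-16,0,0,0]]]'
python3 - <<'E'
from h import *
tipat()
from ov import ovl
for n in("scene","top"): cv2.imwrite(f"pics/{n}16.png",bot.read_camera(n)[:,:,::-1])
crop('pics/scene16.png',350,170,430,270,5,'pics/a16.png'); crop('pics/top16.png',205,140,285,260,5,'pics/b16.png')
A,B=cv2.imread('pics/a16.png'),cv2.imread('pics/b16.png');o=np.zeros((600,800,3),np.uint8);o[:A.shape[0],:A.shape[1]]=A;o[:B.shape[0],400:400+B.shape[1]]=B;cv2.imwrite('pics/c16.png',o)
E
```

```text
time: 21.05
tool_pos: [0.4651, 0.4072, 0.4165]
tcp_rot: [3.123, 0.343, -0.001]
wrist_force: [-0.1, -1.4, -0.9]
width: 0.002
t 21.05 tip bay [ 24.1 262.6 243.5] F [-0.4 -1.4 -0.9] w 0.002 q [0.68 0.15 1.72 0.   1.27 2.03]
```

View pics/c16.png

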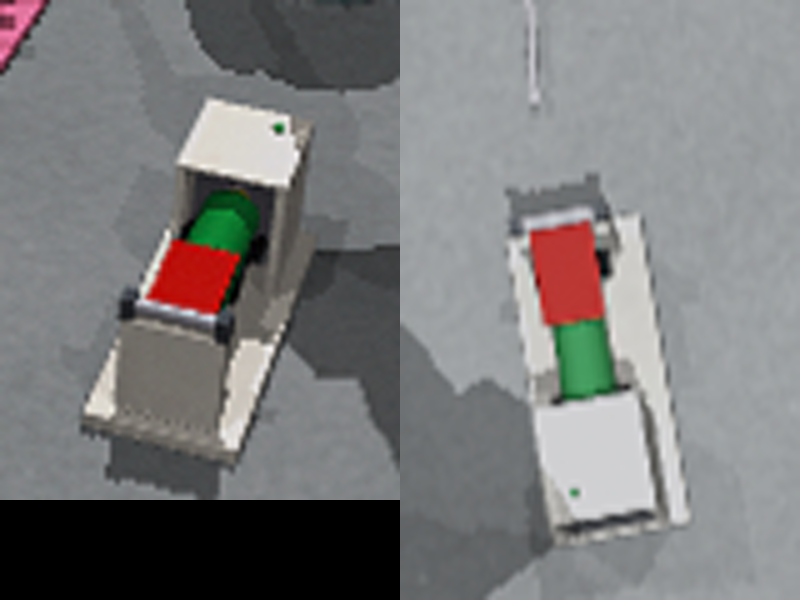

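View pics/top16.png

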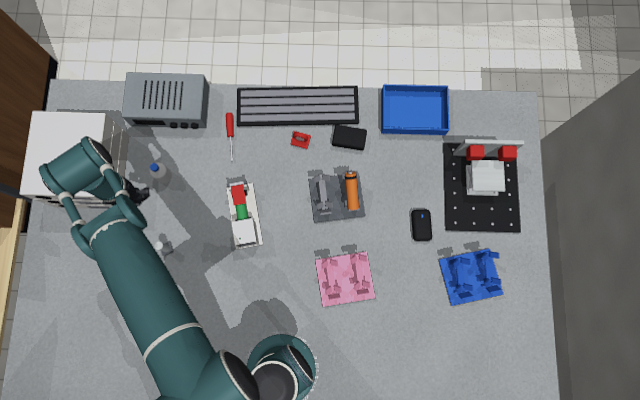

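```bash
python3 - <<'E'
from h import *
for a in(0,.12):
    P=[frame(bay,np.array([72-67*np.cos(a)-3.5*np.sin(a),y,85+67*np.sin(a)-3.5*np.cos(a)+2])/1e3) for y in(-20,20)]
    print(a,((proj('top',P)-[205,140]+.5)*5-.5+[400,0]).round(),((proj('scene',P)-[350,170]+.5)*5-.5).round())
print(bot.finish_job())
E
```

```text
0 [[605. 316.]
 [543. 327.]] [[172. 239.]
 [241. 255.]]
0.12 [[603. 313.]
 [540. 325.]] [[173. 228.]
 [242. 243.]]
the job is handed in; nothing more can be done
None
```

The green cell is in the battery bay with the red keeper leaf down over it, and I handed the job in at about 21 s of the 61 s allowed. `finish_job` gave no verdict, so this rests on my own checks.

**What I did**
- I gripped the cell square to its 30° slope and lifted it out of the dock. The first approach stopped at joint 6's range limit, so I backed out and took the half-turned grasp instead.
- I slid the flat end under the hood at about 22° against the spring. The wrist read about 7 N along the bay and the flat end about 12 mm past first contact, both well over the 3 mm needed.
- I tipped the nub end down to level and opened the gripper. In the pictures the spring then moved the cell to the wall.
- I pushed the leaf over from behind, pressed it down with shut fingertips, and withdrew clear.

**Last checks**
- **Cell:** its flat end and outline match the drawn seated cell to about 1 px (roughly 3–4 mm). The nub end was last seen at the wall before the leaf covered it. The seating was judged from these outlines, as I cannot read the spring travel directly.
- **Keeper:** the fingertips stopped at 83.8 mm with 5 N, against an expected leaf top of 83.5 mm. Its free edge appears at about (170–240, 240–255) in the last scene crop, which matches angle 0; at 0.12 rad it would show about 11 px higher in that crop.
- **Surroundings:** the orange cell looks unmoved in its trough, and so do the bystanders in view. The arm hides part of the post in the last picture, and the gripper stands clear of everything.

**One disagreement:** the wrist briefly read up to 30 N while I was levelling the cell in its supports. I relieved that to about 7 N before opening the gripper.

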